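# Slide the filling board out to the gauge and hold it down

## Robot

A 6-joint arm with a two-finger parallel gripper is mounted at the origin on a cart in front of the work surface, level with it; the furniture and walls round the work are solid. World frame = base frame: x ahead of the robot, y to its left, z up, the work surface at z = 0. Lengths are in m, angles in degrees, forces in N, time in s.
With the tool pointing down it reaches from about 0.4 to 0.825 m from the base axis. Payload 7 kg.
Tool frame: the origin (TCP) lies midway between the tips of the shut fingers; the grasp point (between the pads) lies 19 mm behind it; z points along the fingers, y is the line along which they close (so a half turn about z gives the same grasp; the last joint's range is limited). The gripper opens to 88 mm and grips with 3 to 60 N. Pads are 19 mm wide; open, the fingers measure 130 mm over their backs; the gripper's body (78 mm by 193 mm) begins 47 mm behind the grasp point.
Start: joints at [88.299, 20.546, 0.682, 0, -70.136, -16.507], TCP at [0.211, 0.641, 0.227] pointing down, gripper open.
Joint ranges: [-176.03, 176.03], [-82.01, 121.73], [-58.28, 71.71], [-173.87, 95.51], [-174.79, -0.11], [-173.66, 173.66]. Speed limits (degrees/s): [136.94, 136.94, 172.46, 180, 180, 180].

## Interface

Orientations are given as [roll, pitch, yaw] about the fixed x, y, z axes, in that order (R = Rz(yaw) Ry(pitch) Rx(roll)).
In Python, from plant import ctrl gives the robot as it stands.
- The arm moves only by the tool step_arm, never from a script. Its argument "rows" is a list of rows, each a list of 3 entries, a list of its own where there are three numbers: the closure, from 0 (fully open) to 1 (shut), then the shift along the world's x, y, z in mm, then the turn, a rotation vector about the world's x, y, z in rad. A call has exactly 5 rows; each row is the pose to reach, as a shift and turn from the pose commanded when the call began; what a row does not reach only later rows make up. A row lasts 1/12 s, in which the tool goes at most 41.7 mm and 7.16 degrees, less where a joint would pass 70% of its speed; a pose out of reach is approached as far as the arm can. A call with a gripper value outside its range is refused whole. The fingers move at their own pace and stop on an object; the grip force is fixed at half the most. Time passes only in rows, so rows that repeat a pose let the fingers close, or fill a call up. It gives the time, the measured TCP pose, the force, the opening and the grip force at its end, in the units of the state.
- ctrl.get_obs(): the state, without advancing time (a new reading comes with each control period).
- ctrl.snapshot(name): name is "scene" or "top" or "wrist"; returns the picture (400x640x3 uint8, red, green, blue); there is no depth.
- ctrl.camera_model(name): a dict with "intrinsics" (3x3 intrinsics, pixels), "R" (3x3) and "t" (3): a world point X has camera coordinates R X + t. Camera axes: x right, y down, z forward; pixel columns grow to the right and rows downward; lengths in m; the calibration is good to about 2 mm. A picture is of the moment at which its call begins: read the wrist's pose just before it. camera_model takes no time and is no camera call; for the wrist camera it gives the pose at the moment of the call.
- ctrl.close_job(): hands the job in; it is judged then, once.
The state is a dict: "clock": time; "joint_pos": joint angles; "qvel": joint speeds; "tau": joint torques, N m; "tool_pos": TCP position; "orientation": TCP orientation; "force": force on the tool from outside, world axes, zero at the start; "moment": the same for the moment, N m; "opening": finger opening in m; "gripper_force": force on a finger pad.
Only numpy, scipy, OpenCV 4.12 (cv2) and the standard library are available. Lean on these libraries where they do the work, as an engineer would, in place of code of your own. Each camera call takes 0.05 s, during which the arm holds its last target. There are 200 camera calls.

## Task

Take the plywood board by the wooden batten at its rear end and slide it, without lifting it, straight out over the right-hand end of the marble stand until its front edge is level with the gauge's pointer, square to the stand. It is then front-heavy and would tip off, so the program finishes while still holding it flat on the stand, still and clear of the gauge. Keep the filled mould in its place on the board and leave the small bowl where it stands.

Things in the scene. Friction and masses are not known exactly. Their poses are not given: they have to be found in the camera images.
- stand: Low fixed stand: marble slab on a steel frame, 200 mm (its x) by 320 mm (its y), level top 75 mm above the counter. Origin: centre of the footprint at counter height; x roughly away from the robot, y roughly to its left. The board goes out straight along the stand's -y, over the end at y = -160 mm, to a finished overhang of 180 to 210 mm.
- board_handle (a point): Centre, half-way up, of the wooden batten across the board's rear end; axes are the board's. Batten 20 mm thick along y, 100 mm long along x, standing 34 mm above the board's upper face (this point is 17 mm above that face, 40 mm from the rear edge, 130 mm to +y of the board's middle). At least 55 mm are free between batten and mould.
- board_front (a point): Middle of the board's front edge, at its upper face, 300 mm towards the board's -y from the batten's centre and 17 mm lower. Axes are the board's.
- board: Loose plywood board, 130 (x) x 340 (y) x 10 mm, 0.36 kg, lying flat on the stand, up to 0.1 rad askew to it; origin at the centre of its underside; y runs from the front edge (-170 mm) to the rear edge with the batten (+170 mm), z up.
- mould: Filled brown praline mould, 116 x 210 x 19 mm, about 0.33 kg, lying loose (held by friction alone) on the board's front part, its length along the board; origin at the centre of its underside, about 55 mm towards the board's front from its middle. With it the board tips off the stand once some 150 mm overhang.
- gauge_tip (a point): Point of the gauge's pointer: a level steel rod 6 mm thick, 80 mm above the counter, on a fixed 130 mm post. It stands on the robot's side of the board's path and points across it (the stand's +x), some 25 mm short of the board's edge. The board's front edge must come level with this point, measured along the stand's y.
- gauge: The gauge; origin at the centre of its foot at counter height, 46 mm behind the pointer's point; axes parallel to the stand's. Fixed.
- catch_bowl: Small loose white bowl with some dark drops in it, 117 mm wide, 45 mm high, on the counter below where the board will overhang; origin at the centre of its underside.
Not all that is in view belongs to the job. Leave any turquoise look-alike of the catch_bowl alone. What is shaped like the gauge but green is not meant.

How it is judged:
By the outcome, as a careful person would: the job done as asked, in the order asked, and still so for the second after the job is handed in, while the arm keeps its last pose, push and grip.
It also fails if it takes over 38 s, if anything falls off the work surface, if the arm or the gripper's body presses on something with over 40 N, if the wrist force passes 120 N, or if a joint passes its speed limit or range.

## Working session

There is one attempt and no reset: what is moved stays moved. The work goes in short steps, Python scripts to look and compute and a tool call to move; the robot and the scene stay as the last step left them, time stands still between calls to the robot, and variables do not carry over. Pictures are saved under pics/ and viewed, at most 10 in all, crops included, and the job is handed in when it is done.

Besides the shell and the picture viewer there is one more tool, called after "Request:" as name([rows], argument=value, ...), one row to a line, values as JSON. step_arm: Moves the arm, as the interface text tells. Its arguments: {"type":"object","properties":{"rows":{"type":"array"}},"required":["rows"]}

```bash
mkdir -p pics; ls; python3 - <<'E'
from plant import ctrl
import cv2
o=ctrl.get_obs();print(o)
for n in("scene","top"):
    cv2.imwrite(f"pics/{n}0.png",ctrl.snapshot(n)[:,:,::-1]); print(n,ctrl.camera_model(n))
E
```

```text
pics
{'clock': 0.0, 'joint_pos': array([ 8.82978206e+01,  2.05928004e+01,  6.33942029e-01, -2.04773821e-02,
       -7.01362585e+01, -1.65062165e+01]), 'qvel': array([-0.02350812,  0.0199313 , -0.06036904, -0.02754169, -0.0187562 ,
       -0.06761066]), 'tau': array([-9.65349027e-04, -5.82712734e+01,  2.93055135e+01,  6.99697718e+00,
        6.87709486e-03, -1.58548964e-04]), 'tool_pos': array([0.21079813, 0.64072256, 0.22560744]), 'orientation': array([ 1.79903333e+02, -8.57058543e-03, -1.82153626e+01]), 'force': array([ 0.80425249,  0.72775679, -0.71773717]), 'moment': array([-0.05491303,  0.012214  , -0.07012896]), 'gripper_force': 0.0, 'opening': 0.08782999164543848}
scene {'intrinsics': array([[386.87356659,   0.        , 314.9119487 ],
       [  0.        , 386.87356659, 192.85907273],
       [  0.        ,   0.        ,   1.        ]]), 'R': array([[ 0.50731791, -0.86156092,  0.01847475],
       [-0.52664339, -0.32693317, -0.78470468],
       [ 0.6821109 ,  0.38836514, -0.61959442]]), 't': array([-0.31384849,  0.2866482 ,  0.81127542])}
top {'intrinsics': array([[395.89832115,   0.        , 319.04441334],
       [  0.        , 395.89832115, 203.95483219],
       [  0.        ,   0.        ,   1.        ]]), 'R': array([[ 0.01377228, -0.99970559, -0.01997636],
       [-0.98140051, -0.00968898, -0.19172678],
       [ 0.19147678,  0.02224533, -0.98124502]]), 't': array([-0.06105184,  0.51758182,  1.0979545 ])}
```

View pics/scene0.png

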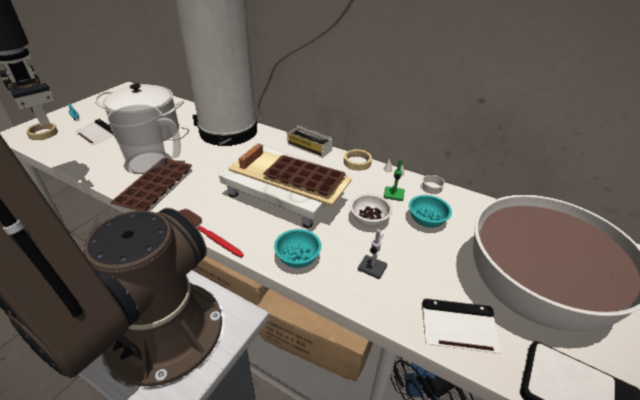

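View pics/top0.png

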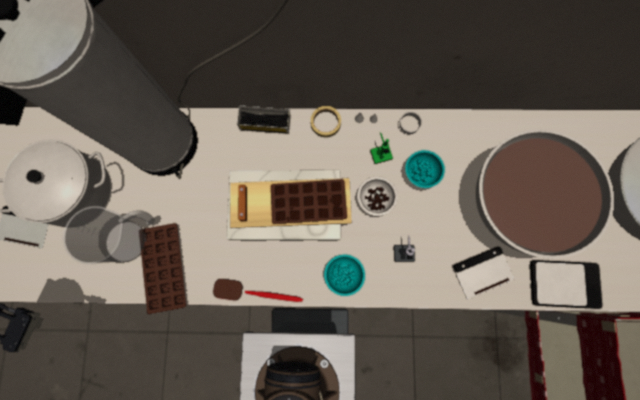

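The scene view shows the board and mould on the stand (290,175), white bowl (370,210), two turquoise bowls (298,248) and (430,210), dark gauge (374,260) and green gauge (396,185). The top view shows the stand at cols 228–341, rows 168–240, the batten (242,203), the white bowl (376,197), the dark gauge (404,250) and the green one (381,150).

The two gauges are dark (404,250) and green (381,150). The dark one fits, being on the robot's side and not green. Of the three bowls, the white one (376,197) fits. I'll confirm both in one crop and measure.

```bash
cat > h.py <<'E'
import numpy as np, cv2
from plant import ctrl
def ray(n,uv,cm=None):
    m=cm or ctrl.camera_model(n);R,t,K=m["R"],m["t"],m["intrinsics"]
    d=R.T@np.linalg.solve(K,np.array([uv[0],uv[1],1.])); return -R.T@t,d
def onz(n,uv,z,cm=None):
    c,d=ray(n,uv,cm); return c+d*(z-c[2])/d[2]
def tri(obs):
    A=np.zeros((3,3));b=np.zeros(3)
    for c,d in obs:
        d=d/np.linalg.norm(d);P=np.eye(3)-np.outer(d,d);A+=P;b+=P@c
    return np.linalg.solve(A,b)
def proj(n,X,cm=None):
    m=cm or ctrl.camera_model(n);p=m["intrinsics"]@(m["R"]@np.array(X)+m["t"]);return p[:2]/p[2]
E
python3 - <<'E'
from h import *
t=cv2.imread("pics/top0.png");s=cv2.imread("pics/scene0.png")
a=cv2.resize(t[155:270,215:425],None,fx=3.8,fy=3.8,interpolation=cv2.INTER_CUBIC)
cv2.imwrite("pics/crop1.png",a[:437,:798])
hsv=cv2.cvtColor(t,cv2.COLOR_BGR2HSV)
roi=np.zeros(t.shape[:2],np.uint8);roi[160:245,222:356]=1
y=((hsv[...,1]>70)&(hsv[...,0]<35)&(roi>0)).astype(np.uint8)
y=cv2.morphologyEx(y,cv2.MORPH_CLOSE,np.ones((7,7)))
c=max(cv2.findContours(y,0,2)[0],key=cv2.contourArea)
r=cv2.minAreaRect(c);print(r)
for p in cv2.boxPoints(r):print(p,onz("top",p,.085))
for p in [(242,203),]:print("batten",onz("top",p,.119))
E
```

```text
((289.8094787597656, 202.54580688476562), (45.42795181274414, 121.33338165283203), 87.79740142822266)
[228.31464 182.18022] [0.57202368 0.20383736 0.085     ]
[349.55838 177.51701] [ 0.58867142 -0.14132606  0.085     ]
[351.30432 222.91139] [ 0.45860167 -0.14603831  0.085     ]
[230.06058 227.5746 ] [0.44181777 0.19139731 0.085     ]
batten [0.50528008 0.1540153  0.119     ]
```

View pics/crop1.png

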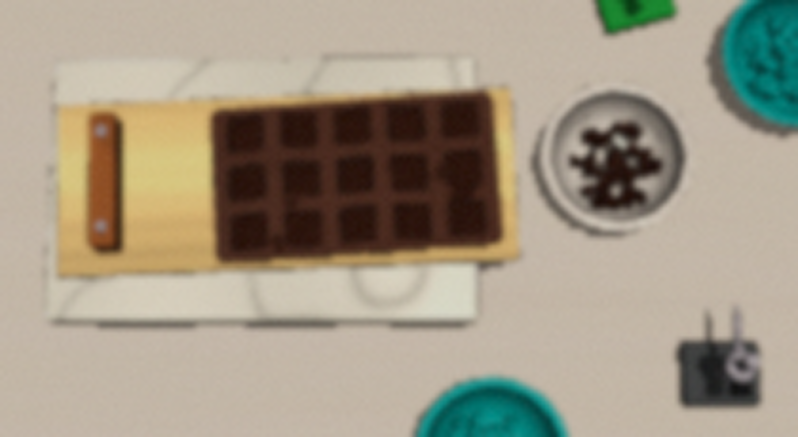

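The crop shows the batten centred at crop (105,182), the stand's right end at column 475, the white bowl at (615,160) and the grey gauge with its pale pointer tip at (737,308). The dark line at (708,312) is its shadow, as shadows fall to the left. These are the right gauge and bowl.

```bash
python3 - <<'E'
from h import *
np.set_printoptions(precision=4,suppress=True)
f=lambda u,v:(215+(u+.5)/3.8-.5,155+(v+.5)/3.8-.5)
for n,p,z in [("tip",(737,308),.08),("shadowtip",(708,312),.08),("standFR",(475,57),.075),("standNR",(475,322),.075),("standFL",(57,60),.075),("standNL",(48,322),.075),("batten top",(105,182),.119),("battenfar",(105,114),.119),("battennear",(103,250),.119),("bowl",(612,160),.045),("frontfar",(512,88),.085),("frontnear",(521,259),.085),("rearfar",(58,106),.085),("rearnear",(57,276),.085)]:
    print(n,onz("top",f(*p),z))
for n,p,z in [("pillar base",(190,165),0),("pillar base2",(150,172),0),("jugbase?",(150,215),0),("jug",(95,235),.2)]:print(n,onz("top",p,z))
for n,p in [("jugbase",(150,165)),("pillarbase",(228,135)),("gaugefoot",(373,267))]:print("scene",n,onz("scene",p,0))
# jug rim top: candidate triangulation: scene rim centre (137,113)
for top in [(95,235),(128,238)]:
    print(top,tri([ray("top",top),ray("scene",(137,113))]))
print("scene of tip",proj("scene",onz("top",f(737,308),.08)),proj("scene",onz("top",f(708,312),.08)))
s=cv2.imread("pics/scene0.png")
cv2.imwrite("pics/crop2.png",np.hstack([cv2.resize(s[220:285,350:410],None,fx=6,fy=6,interpolation=2),cv2.resize(s[85:180,90:195],None,fx=4,fy=4,interpolation=2)[:390]]) if 0 else cv2.resize(s[220:285,345:415],None,fx=8,fy=8,interpolation=2))
E
```

```text
tip [ 0.4254 -0.3043  0.08  ]
shadowtip [ 0.4223 -0.2832  0.08  ]
standFR [ 0.6145 -0.1134  0.075 ]
standNR [ 0.4135 -0.1141  0.075 ]
standFL [0.6096 0.2046 0.075 ]
standNL [0.4098 0.1999 0.075 ]
batten top [0.5066 0.1534 0.119 ]
battenfar [0.5569 0.1559 0.119 ]
battennear [0.4572 0.1523 0.119 ]
bowl [ 0.5422 -0.2195  0.045 ]
frontfar [ 0.5879 -0.1408  0.085 ]
frontnear [ 0.459  -0.1472  0.085 ]
rearfar [0.571  0.1993 0.085 ]
rearnear [0.4427 0.1926 0.085 ]
pillar base [0.6472 0.3488 0.    ]
pillar base2 [0.6237 0.472  0.    ]
jugbase? [0.4887 0.4589 0.    ]
jug [0.4042 0.5011 0.2   ]
scene jugbase [0.4039 0.5091 0.    ]
scene pillarbase [0.6937 0.4218 0.    ]
scene gaugefoot [ 0.3852 -0.3041  0.    ]
(95, 235) [0.4069 0.5057 0.1892]
(128, 238) [0.3799 0.4224 0.2207]
scene of tip [383.5466 234.0138] [374.9682 231.5974]
```

View pics/crop2.png

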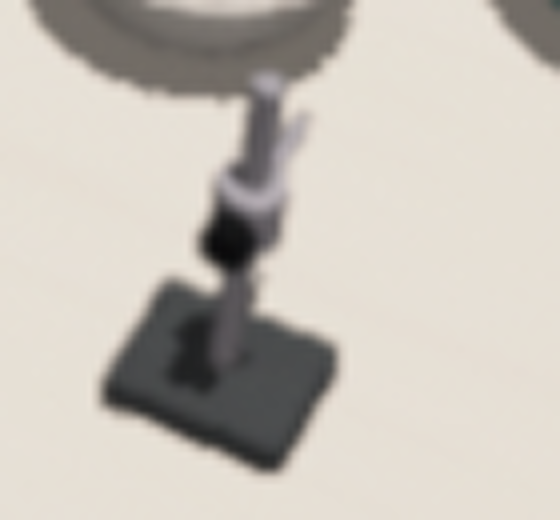

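The scene crop shows the pointer tip at about (384,235), against (383.5,234.0) predicted from the top view. So the tip is at (0.425,-0.304), 190 mm past the stand's end at y≈-0.114. The stand's yaw is about 0.7°, the board's about 2.8°, and the batten is at about (0.508,0.1545). I'll lift over the jug (about 0.2 m high) and go across.

Request:
step_arm([
  [0,[0,0,35],[0,0,0]],
  [0,[0,0,75],[0,0,0]],
  [0,[5,-10,110],[0,0,0.05]],
  [0,[20,-35,120],[0,0,0.12]],
  [0,[40,-65,120],[0,0,0.2]],
])

```text
clock: 0.52
tool_pos: [0.2508, 0.5776, 0.3496]
orientation: [-179.7, -0.0, -6.4]
force: [1.5, -0.9, 0.2]
opening: 0.0878
gripper_force: 0.0
```

Request:
step_arm([
  [0,[18,-35,0],[0,0,0.05]],
  [0,[36,-70,0],[0,0,0.1]],
  [0,[54,-105,0],[0,0,0.166]],
  [0,[74,-140,0],[0,0,0.166]],
  [0,[94,-175,0],[0,0,0.166]],
])

```text
clock: 0.93
tool_pos: [0.3452, 0.3992, 0.3464]
orientation: [180.0, 0.0, 2.8]
force: [1.0, 0.3, -0.0]
opening: 0.0881
gripper_force: 0.0
```

Request:
step_arm([
  [0,[23,-34,0],[0,0,0]],
  [0,[46,-68,0],[0,0,0]],
  [0,[69,-102,0],[0,0,0]],
  [0,[92,-136,0],[0,0,0]],
  [0,[115,-170,0],[0,0,0]],
])

```text
clock: 1.35
tool_pos: [0.4603, 0.2292, 0.3466]
orientation: [-180.0, 0.0, 2.8]
force: [0.2, 1.2, -0.3]
opening: 0.0878
gripper_force: 0.0
```

Request:
step_arm([
  [0,[20,-30,-10],[0,0,0]],
  [0,[35,-55,-30],[0,0,0]],
  [0,[48,-77,-60],[0,0,0]],
  [0,[48,-77,-80],[0,0,0]],
  [0,[48,-77,-80],[0,0,0]],
])

```text
clock: 1.77
tool_pos: [0.506, 0.1517, 0.2617]
orientation: [179.8, 0.4, 2.6]
force: [-0.8, 0.0, -0.4]
opening: 0.0874
gripper_force: 0.0
```

```bash
python3 - <<'E'
from h import *
np.set_printoptions(precision=4,suppress=True)
o=ctrl.get_obs();cm=ctrl.camera_model("wrist");im=ctrl.snapshot("wrist")[:,:,::-1].copy()
import pickle;pickle.dump(cm,open("cm1.pkl","wb"));cv2.imwrite("pics/w1.png",im)
print(o["tool_pos"],o["orientation"],o["joint_pos"],o["force"],-cm["R"].T@cm["t"])
print(proj("",(.508,.1545,.119),cm),proj("",(.5235,-.144,.085),cm))
E
```

```text
[0.506  0.1517 0.2617] [179.8215   0.4286   2.5632] [ 37.9014   5.6728 -14.1673  -0.1084 -70.6128  54.6989] [-0.8427  0.003  -0.3646] [0.589  0.1561 0.4203]
[318.9369 185.8248] [571.4781 176.4808]
```

View pics/w1.png

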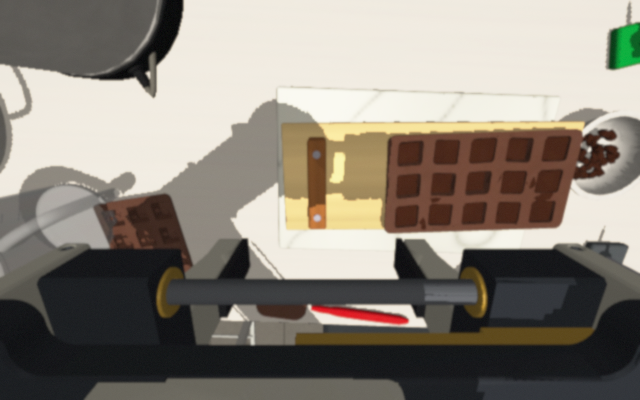

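The wrist view shows the batten centred at about (317,183), the stand's right end at column about 559, and the board's front edge at columns 582 (far) and about 572 (near).

```bash
python3 - <<'E'
from h import *;import pickle
np.set_printoptions(precision=4,suppress=True)
cm=pickle.load(open("cm1.pkl","rb"))
im=cv2.imread("pics/w1.png");h=cv2.cvtColor(im,cv2.COLOR_BGR2HSV)
m=np.zeros(im.shape[:2],np.uint8);s=(slice(128,236),slice(296,340))
b=((h[...,0]<14)&(h[...,1]>110)&(h[...,2]<170)).astype(np.uint8);m[s]=b[s]
c=max(cv2.findContours(m,0,2)[0],key=cv2.contourArea);r=cv2.minAreaRect(c);print(r)
print("batten",onz("",r[0],.119,cm),[onz("",p,.119,cm) for p in cv2.boxPoints(r)])
for n,p,z in[("FL",(278,88),.075),("FR",(559,97),.075),("NL",(278,248),.075),("rearfar",(284,124),.085),("rearnear",(286,229),.085),("frontfar",(583,123),.085)]:print(n,onz("",p,z,cm))
E
```

```text
((316.0, 172.5), (69.0, 16.0), 90.0)
batten [0.5224 0.1582 0.119 ] [array([0.5579, 0.1678, 0.119 ]), array([0.5586, 0.1515, 0.119 ]), array([0.4842, 0.1479, 0.119 ]), array([0.4834, 0.1655, 0.119 ])]
FL [0.6063 0.2044 0.075 ]
FR [ 0.611  -0.1104  0.075 ]
NL [0.409  0.2047 0.075 ]
rearfar [0.5685 0.1963 0.085 ]
rearnear [0.4411 0.1932 0.085 ]
frontfar [ 0.5845 -0.1378  0.085 ]
```

Request:
step_arm([
  [0.4,[0,1,-25],[0,0,0]],
  [0.4,[0,2,-55],[0,0,0]],
  [0.4,[0,2,-85],[0,0,0]],
  [0.4,[0,2,-110],[0,0,0]],
  [0.4,[0,2,-125],[0,0,0]],
])

```text
clock: 2.23
tool_pos: [0.5074, 0.1571, 0.1407]
orientation: [180.0, 0.0, 2.8]
force: [-0.5, 0.2, 0.6]
opening: 0.0596
gripper_force: 0.0
```

Request:
step_arm([
  [0.4,[0,0,-12],[0,0,0]],
  [0.4,[0,0,-24],[0,0,0]],
  [0.4,[0,0,-36],[0,0,0]],
  [0.4,[0,0,-46],[0,0,0]],
  [0.4,[0,0,-49],[0,0,0]],
])

```text
clock: 2.65
tool_pos: [0.5079, 0.1571, 0.0923]
orientation: [180.0, 0.0, 2.8]
force: [0.5, 0.8, 0.5]
opening: 0.0523
gripper_force: 0.0
```

```bash
python3 - <<'E'
from h import *
o=ctrl.get_obs();print(o["tool_pos"],o["orientation"],o["force"],o["opening"])
cm=ctrl.camera_model("wrist");cv2.imwrite("pics/w2.png",ctrl.snapshot("wrist")[:,:,::-1])
E
```

```text
[0.50788732 0.15708056 0.09232194] [1.79992595e+02 1.07078621e-02 2.83181105e+00] [0.4625604  0.76777295 0.52274053] 0.05232650948015629
```

View pics/w2.png

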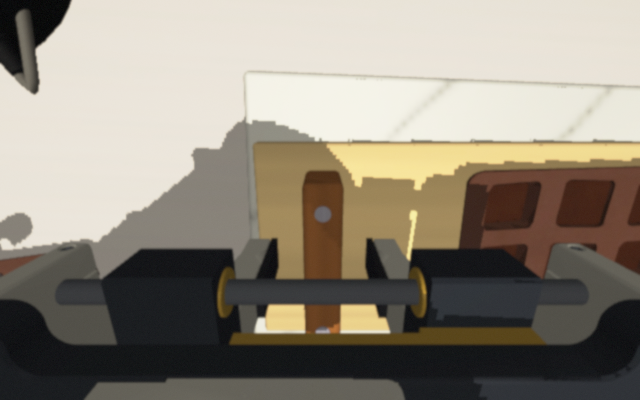

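The fingers straddle the batten (cols 303–342, jaws at about 265 and 378). I'll lower 3 mm and close.

Request:
step_arm([
  [0.4,[0,0,-3],[0,0,0]],
  [0.6,[0,0,-3],[0,0,0]],
  [0.7,[0,0,-3],[0,0,0]],
  [0.8,[0,0,-3],[0,0,0]],
  [1,[0,0,-3],[0,0,0]],
])

```text
clock: 3.12
tool_pos: [0.5082, 0.1563, 0.09]
orientation: [-180.0, -0.0, 2.8]
force: [0.4, -0.6, 0.4]
opening: 0.0313
gripper_force: 0.0
```

Request:
step_arm([
  [1,[0,0,0],[0,0,0]],
  [1,[0,0,0],[0,0,0]],
  [1,[0,0,0],[0,0,0]],
  [1,[0,0,0],[0,0,0]],
  [1,[0,0,0],[0,0,0]],
])

```text
clock: 3.53
tool_pos: [0.5081, 0.1563, 0.0898]
orientation: [-180.0, -0.0, 2.8]
force: [-0.6, 0.7, 3.6]
opening: 0.0197
gripper_force: 30.0
```

```bash
cat > fr.py <<'E'
from h import *
import sys
np.set_printoptions(precision=4,suppress=True)
o=ctrl.get_obs();print(o["clock"],o["tool_pos"],o["orientation"],o["force"],o["moment"],o["opening"])
t=ctrl.snapshot("top")[:,:,::-1];cv2.imwrite(f"pics/{sys.argv[1]}.png",t)
# front-end edge, sub-pixel: yellow strip beyond the mould
h=cv2.cvtColor(t,cv2.COLOR_BGR2HSV).astype(int)
c0=int(proj("top",(.515,float(sys.argv[2]),.085))[0])
E
python3 fr.py t1 -0.144
```

```text
3.5333 [0.5081 0.1563 0.0898] [-179.988    -0.0256    2.7697] [-0.597   0.7386  3.6199] [ 0.2252  0.257  -0.03  ] 0.019664689571094074
```

Gripped (opening 19.7 mm, 30 N). Now the slide, with the squaring turn blended in.

Request:
step_arm([
  [1,[0,-1,0],[0,0,-0.002]],
  [1,[0,-4,0],[0,0,-0.005]],
  [1,[1,-8,0],[0,0,-0.009]],
  [1,[1,-13,0],[0,0,-0.013]],
  [1,[1,-19,0],[0,0,-0.017]],
])

```text
clock: 4.0
tool_pos: [0.5096, 0.1377, 0.0898]
orientation: [-179.9, -0.1, 1.8]
force: [0.7, 4.0, 0.2]
opening: 0.0195
gripper_force: 30.0
```

Request:
step_arm([
  [1,[0,-6,0],[0,0,-0.004]],
  [1,[1,-12,0],[0,0,-0.008]],
  [1,[1,-18,0],[0,0,-0.012]],
  [1,[1,-24,0],[0,0,-0.016]],
  [1,[2,-30,0],[0,0,-0.02]],
])

```text
clock: 4.42
tool_pos: [0.5112, 0.107, 0.0898]
orientation: [-180.0, -0.0, 0.6]
force: [-0.2, 4.8, 3.2]
opening: 0.0193
gripper_force: 30.0
```

Request:
step_arm([
  [1,[0,-6,0],[0,0,0]],
  [1,[0,-12,0],[0,0,0]],
  [1,[0,-18,0],[0,0,0]],
  [1,[1,-24,0],[0,0,0]],
  [1,[1,-30,0],[0,0,0]],
])

```text
clock: 4.83
tool_pos: [0.5123, 0.077, 0.0898]
orientation: [-180.0, -0.0, 0.6]
force: [-0.0, 5.5, 2.7]
opening: 0.0198
gripper_force: 30.0
```

Request:
step_arm([
  [1,[0,-6,0],[0,0,0]],
  [1,[0,-12,0],[0,0,0]],
  [1,[0,-17,0],[0,0,0]],
  [1,[0,-21,0],[0,0,0]],
  [1,[0,-24,0],[0,0,0]],
])

```text
clock: 5.25
tool_pos: [0.5122, 0.0529, 0.0898]
orientation: [-180.0, -0.0, 0.6]
force: [0.3, 5.4, 3.2]
opening: 0.0197
gripper_force: 30.0
```

```bash
python3 fr.py t2 -0.247; python3 - <<'E'
import cv2
t=cv2.imread("pics/t2.png")
cv2.imwrite("pics/crop3.png",cv2.resize(t[155:270,225:425],None,fx=4,fy=4,interpolation=2))
E
```

```text
5.25 [0.5122 0.0529 0.0898] [-179.9636   -0.0451    0.6081] [0.2788 5.431  3.1939] [ 1.8677 -0.0028 -0.0436] 0.019736653933429923
```

View pics/crop3.png

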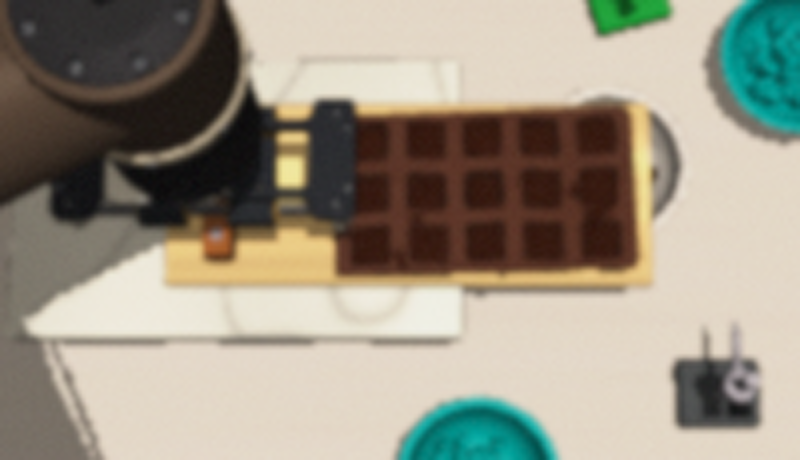

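The crop shows the board's front edge at crop (651,103)–(655,286), the pointer tip at (736,325) and the stand end at column 462. The mould is unmoved on the board.

```bash
python3 - <<'E'
from h import *
np.set_printoptions(precision=4,suppress=True)
t=cv2.imread("pics/t2.png")
# subpixel edges along rows / cols by gradient of saturation
s=cv2.GaussianBlur(cv2.cvtColor(t,cv2.COLOR_BGR2HSV)[...,1].astype(float),(0,0),.8)
def peak(v,lo):
    g=np.abs(np.diff(v));i=int(np.argmax(g[1:-1]))+1
    a,b,c=g[i-1:i+2];return lo+i+.5+.5*(a-c)/(a-2*b+c)
fe=np.array([(peak(s[r,385:394],385),r) for r in range(185,223) if not 188<r<210])
print(fe[:,0].round(2))
P=np.array([onz("top",p,.085) for p in fe]);k=np.polyfit(P[:,0],P[:,1],1);print("front y at x=.515:",np.polyval(k,.515),"front-edge yaw",np.degrees(np.arctan(k[0])))
ne=np.array([(c,peak(s[221:231,c],221)) for c in range(345,385)])
P=np.array([onz("top",p,.085) for p in ne]);k=np.polyfit(P[:,1],P[:,0],1);print("near edge x@-.25",np.polyval(k,-.25),"yaw",-np.degrees(np.arctan(k[0])))
fe2=np.array([(c,peak(s[177:185,c],177)) for c in range(345,385)])
P=np.array([onz("top",p,.085) for p in fe2]);k=np.polyfit(P[:,1],P[:,0],1);print("far edge x@-.25",np.polyval(k,-.25),"yaw",-np.degrees(np.arctan(k[0])))
# stand edges from first picture
g=cv2.GaussianBlur(cv2.imread("pics/top0.png",0).astype(float),(0,0),.8)
for nm,a,b in(("far",163,175),("near",235,245)):
    q=np.array([(c,peak(g[a:b,c],a)) for c in range(235,335)])
    P=np.array([onz("top",p,.075) for p in q]);k=np.polyfit(P[:,1],P[:,0],1);r=np.abs(P[:,0]-np.polyval(k,P[:,1]));m=r<.0015;k=np.polyfit(P[m,1],P[m,0],1);print("stand",nm,np.polyval(k,0),"yaw",-np.degrees(np.arctan(k[0])),m.sum())
E
```

```text
[387.56 387.53 387.47 387.46 387.64 387.5  387.42 387.42 387.47 387.54
 387.59 387.6  387.57 387.6  387.65 387.69 387.69]
front y at x=.515: -0.24735691219596084 front-edge yaw -0.9410362706611901
near edge x@-.25 0.4499983880241644 yaw 0.9968775434116515
far edge x@-.25 0.5810053453270984 yaw 1.4963091321732809
stand far 0.6103022615209887 yaw 0.9000499506847812 56
stand near 0.4151852994261391 yaw 0.693090296673221 99
```

Request:
step_arm([
  [1,[0,-3,0],[0,0,0]],
  [1,[0,-8,0],[0,0,0]],
  [1,[0,-13,0],[0,0,0]],
  [1,[0,-18,0],[0,0,0]],
  [1,[0,-23,0],[0,0,0]],
])

```text
clock: 5.72
tool_pos: [0.5122, 0.0303, 0.0898]
orientation: [-180.0, -0.0, 0.6]
force: [0.7, 6.4, 3.9]
opening: 0.0201
gripper_force: 30.0
```

Request:
step_arm([
  [1,[0,-5,0],[0,0,0]],
  [1,[0,-10,0],[0,0,0]],
  [1,[1,-15,0],[0,0,0]],
  [1,[1,-20,0],[0,0,0]],
  [1,[1,-24,0],[0,0,0]],
])

```text
clock: 6.13
tool_pos: [0.5132, 0.0062, 0.0898]
orientation: [-180.0, -0.0, 0.6]
force: [1.5, 5.3, 4.9]
opening: 0.0198
gripper_force: 30.0
```

Request:
step_arm([
  [1,[0,-3,0],[0,0,0]],
  [1,[0,-5,0],[0,0,0]],
  [1,[0,-6,0],[0,0,0]],
  [1,[0,-6,0],[0,0,0]],
  [1,[0,-6,0],[0,0,0]],
])

```text
clock: 6.55
tool_pos: [0.5132, 0.0002, 0.0898]
orientation: [-180.0, -0.0, 0.6]
force: [1.1, 3.8, 5.1]
opening: 0.0197
gripper_force: 30.0
```

```bash
python3 fr.py t3 -0.3; python3 - <<'E'
from h import *
np.set_printoptions(precision=4,suppress=True)
t=cv2.imread("pics/t3.png")
cv2.imwrite("pics/crop4.png",cv2.resize(t[165:260,330:430],None,fx=6,fy=6,interpolation=2))
s=cv2.GaussianBlur(cv2.cvtColor(t,cv2.COLOR_BGR2HSV)[...,1].astype(float),(0,0),.8)
def peak(v,lo):
    g=np.abs(np.diff(v));i=int(np.argmax(g[1:-1]))+1
    a,b,c=g[i-1:i+2];return lo+i+.5+.5*(a-c)/(a-2*b+c)
fe=np.array([(peak(s[r,404:415],404),r) for r in range(184,223)]);print(fe[:,0].round(2))
P=np.array([onz("top",p,.085) for p in fe]);k=np.polyfit(P[:,0],P[:,1],1);print(np.polyval(k,.515),np.polyval(k,.4254),np.degrees(np.arctan(k[0])))
for c0,nm,a,b in((340,"near",221,231),(340,"far",177,185)):
    q=np.array([(c,peak(s[a:b,c],a)) for c in range(c0,405)])
    P=np.array([onz("top",p,.085) for p in q]);k=np.polyfit(P[:,1],P[:,0],1);print(nm,np.polyval(k,-.25),-np.degrees(np.arctan(k[0])))
E
```

```text
6.55 [0.5132 0.0002 0.0898] [-179.9915   -0.0377    0.6305] [1.0602 3.8304 5.1213] [ 1.32   -0.2943 -0.0126] 0.01968096180089966
[413.65 405.51 405.47 405.49 405.58 405.66 405.67 405.63 405.65 405.64
 405.49 405.26 405.26 405.53 405.78 406.   406.2  406.34 406.38 406.33
 406.28 406.34 406.46 406.52 406.52 406.48 406.42 406.4  406.43 406.49
 406.54 406.55 406.54 406.54 406.52 406.48 406.48 406.56 406.71]
-0.2996261966308009 -0.29749731433806686 -1.3610828703160174
near 0.4505508126593129 0.8418575583946637
far 0.5806772227304517 0.39684723726567445
```

View pics/crop4.png

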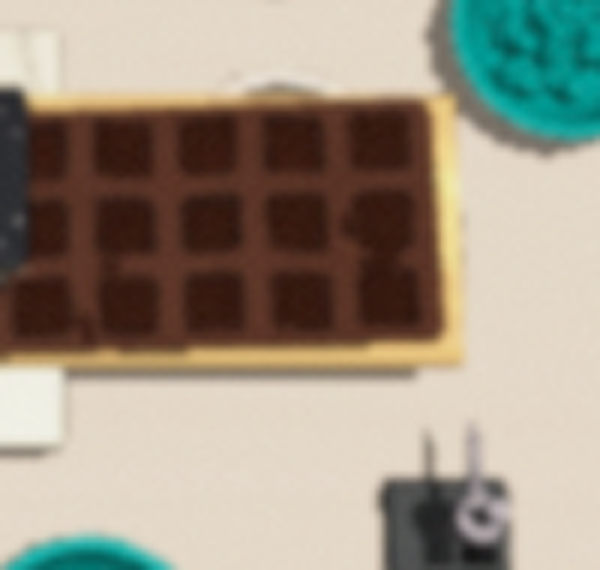

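Remaining: about 3.5 mm.

Request:
step_arm([
  [1,[0,-1,0],[0,0,0]],
  [1,[0,-2.5,0],[0,0,0]],
  [1,[0,-3.5,0],[0,0,0]],
  [1,[0,-3.5,0],[0,0,0]],
  [1,[0,-3.5,0],[0,0,0]],
])

```text
clock: 7.02
tool_pos: [0.5132, -0.0031, 0.0898]
orientation: [-180.0, -0.0, 0.6]
force: [-0.6, 4.9, 5.0]
opening: 0.02
gripper_force: 30.0
```

```bash
python3 fr.py t4 -0.3; python3 - <<'E'
from h import *
np.set_printoptions(precision=4,suppress=True)
t=cv2.imread("pics/t4.png")
s=cv2.GaussianBlur(cv2.cvtColor(t,cv2.COLOR_BGR2HSV)[...,1].astype(float),(0,0),.8)
def peak(v,lo):
    g=np.abs(np.diff(v));i=int(np.argmax(g[1:-1]))+1
    a,b,c=g[i-1:i+2];return lo+i+.5+.5*(a-c)/(a-2*b+c)
fe=np.array([(peak(s[r,404:412],404),r) for r in range(202,223)])
P=np.array([onz("top",p,.085) for p in fe]);print("front y",np.median(P[:,1]),P[:,0].mean())
g=cv2.imread("pics/t4.png").astype(float)[...,1]  # rod darker than counter
for r in range(234,246):
    w=np.clip(np.median(g[r,412:420])-g[r,406:413],5,None)-5
    if w.sum()>20:u=(w*np.arange(406,413)).sum()/w.sum();print(r,round(u,2),onz("top",(u,r),.08))
# scene camera: predicted front-near corner & tip
im=ctrl.snapshot("scene")[:,:,::-1];cv2.imwrite("pics/s4.png",im)
cv2.imwrite("pics/crop5.png",cv2.resize(im[150:280,290:430],None,fx=4.5,fy=4.5,interpolation=2))
for X in((.4254,-.3043,.08),(.4516,-.304,.085),(.5816,-.3025,.085)):q=proj("scene",X);print(q,(q-[290,150])*4.5)
E
```

```text
7.0167 [ 0.5132 -0.0031  0.0898] [-179.9804   -0.0405    0.6461] [-0.6038  4.9299  5.0433] [ 1.9046 -0.1546 -0.0216] 0.020032133782371463
front y -0.30251864046739535 0.4910077160754476
235 408.12 [ 0.4273 -0.3031  0.08  ]
236 408.15 [ 0.4245 -0.3031  0.08  ]
237 408.37 [ 0.4218 -0.3036  0.08  ]
238 408.36 [ 0.419  -0.3035  0.08  ]
239 408.32 [ 0.4162 -0.3034  0.08  ]
240 408.33 [ 0.4135 -0.3033  0.08  ]
241 408.36 [ 0.4107 -0.3033  0.08  ]
242 408.38 [ 0.4079 -0.3033  0.08  ]
243 408.49 [ 0.4052 -0.3035  0.08  ]
244 408.78 [ 0.4024 -0.3042  0.08  ]
245 408.92 [ 0.3997 -0.3045  0.08  ]
[383.534  234.0133] [420.9029 378.0598]
[387.81   226.0997] [440.145  342.4487]
[405.6433 197.5372] [520.3948 213.9174]
```

View pics/crop5.png

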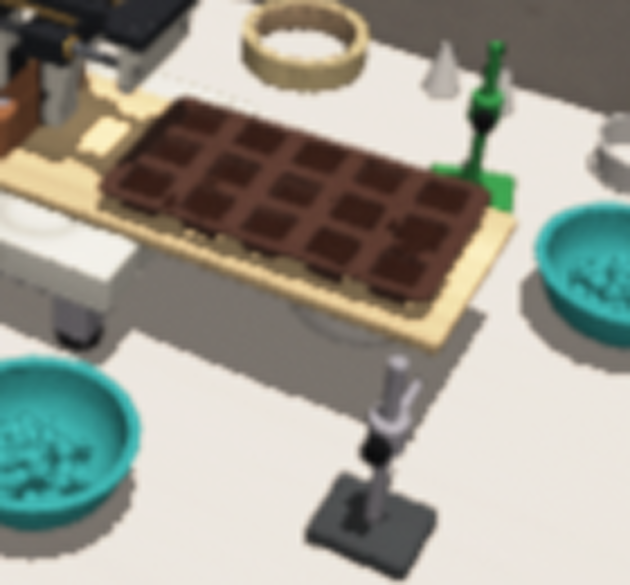

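The scene crop shows the board's near front corner at crop (438,347) and the pointer tip at (416,382). Their offset matches the prediction for a level edge within about 1 mm. The board is flat, the mould is in place, and the white bowl is untouched underneath. I'll hold one settling call and hand in.

Request:
step_arm([
  [1,[0,-0.3,0],[0,0,0]],
  [1,[0,-0.3,0],[0,0,0]],
  [1,[0,-0.3,0],[0,0,0]],
  [1,[0,-0.3,0],[0,0,0]],
  [1,[0,-0.3,0],[0,0,0]],
])

```text
clock: 7.53
tool_pos: [0.5133, -0.0032, 0.0898]
orientation: [-180.0, -0.0, 0.6]
force: [0.6, 6.5, 5.1]
opening: 0.0198
gripper_force: 30.0
```

```bash
python3 - <<'E'
from plant import ctrl
o=ctrl.get_obs();print(o["tool_pos"],o["force"],o["gripper_force"],abs(o["qvel"]).max());print(ctrl.close_job())
E
```

```text
[ 0.51327003 -0.00323357  0.08982325] [0.61463025 6.45578827 5.14019617] 30.000736713409424 0.04786461009182365
the job is handed in; nothing more can be done
None
```

Handed in at 7.5 s: by my measurements the board's front edge is level with the pointer to about 1 mm (about 189 mm overhang, square to the stand within about 0.3°), still gripped and held flat, with the mould in place and the bowl untouched; no verdict was returned.

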